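Vent the slip pressure pot: lock ring open, lid broken off its gasket and held ajar

TASK

The pressure pot for casting slip may still hold some trapped air and has to be vented. Pull the lever of its lock ring round from the locked mark to the open mark, as far as it goes; then take the lid by its bar, break it off the sticky gasket without letting it fly open, and finish still holding the bar, with the lid about 25 mm open at its front edge. Leave the tools lying round the pot where they are.

Things in the scene. Friction and masses are not known exactly. Their poses are not given: they have to be found in the camera images.
- slip_pot: round steel pressure pot, 140 mm across, fixed upright; gauge and capped outlet on its front. Origin at the centre of its underside on the table; z up, -x = its front (gauge), +x = its back (hinge); the lock ring turns about this vertical axis. Rim 150 mm, middle of the lid 169 mm above the table
- lock_ring (a joint): dark steel ring round the pot's neck, rad. 0 = locked (lever over the plate with two bars, hooks over the lid's ears); grows counter-clockwise seen from above to 0.8 = open (lever over the plate with one bar, at the stop). Friction about 4 N at the lever; stays where it is left. Below about 0.5 the hooks hold the lid down
- ring_grip (a point): centre of the black grip on the ring's lever, 128 mm from the pot's axis, 140 mm above the table. The grip is a level bar pointing straight away from the pot's axis: 56 mm long, 14 wide, 24 high (125 to 149 mm above the table). Its direction, counter-clockwise from the pot's +x, is 75 degrees at lock_ring 0 and 121 degrees at 0.8
- pot_lid (a joint): angle of the hinged aluminium lid, rad: 0 = shut, grows as its front rises. The front edge, 172 mm from the hinge, is 25 mm open at 0.15. The gasket resists most at the start of the lift (15 to 20 N upward at the bar) and lets go with a small pop after about 5 mm; then the lid weighs about 3 N at the bar. Let go, it drops to below 0.08
- lid_bar: the lid's pull bar: level round steel bar 13 mm thick, 80 mm long, along its own y axis (the pot's left-right), on two posts at its ends. Origin at the bar's centre: 45 mm in front of the pot's axis, 208 mm above the table when shut, about 40 mm above the lid; it rises and tilts with the lid about the hinge
- lid_hinge (a point): middle of the lid's hinge pin at the back of the pot, 98 mm behind its axis and 158 mm above the table; the pin is level and parallel to the bar, 143 mm behind the bar and 50 mm lower
- spanner: steel open-ended spanner, 180 mm long, lying to the right of the pot: leave it
- rubber_kidney: thin red rubber kidney, 96 mm long, lying in front of the pot: leave it
- wood_rib: small wooden rib, 100 x 54 mm and 9 mm thick, lying in front of the pot: leave it
- mould_small_2: small plaster mould, 85 x 68 mm and 57 mm high, standing to the left of the pot: leave it
- loop_tool: loop tool with a wooden handle, 192 mm long, lying on the left: leave it

How it is judged:
On the way, in this order (a step that is already met when the one before it is completed fails the run):
1. the lock ring is turned to its open mark (0.72 rad or more) with the lid still shut (value of joint lock_ring above 0.72 rad and value of joint pot_lid below 0.03 rad), for 0.2 s.
2. the lid is broken off its gasket, pulled by its bar (value of joint pot_lid above 0.09 rad and contact force between the fingers and lid_bar above 1 N), for 0.2 s.
At the end, for the whole second after the job is handed in: the lid is held still at 0.09 to 0.21 rad (front edge 15 to 36 mm open) by the fingers on its bar, and the lock ring is at its open mark (0.72 rad or more) (all of step 2 and value of joint pot_lid below 0.21 rad and velocity of joint pot_lid between -0.05 and 0.05 rad/s and value of joint lock_ring above 0.72 rad); the arm keeps its last pose, push and grip.
It fails at once if the lid flew or was pulled open past 0.35 rad (60 mm at the front edge) (value of joint pot_lid above 0.35 rad).
It fails at once if a tool or the mould beside the pot was shifted more than 30 mm (distance of any of spanner, rubber_kidney, wood_rib, mould_small_2, loop_tool from where it was at the start of the episode above 0.03 m).
It also fails if it takes over 40 s, if anything falls off the work surface, if the arm or the gripper's body presses on something with over 40 N, if the wrist force passes 120 N, or if a joint passes its speed limit or range.

ROBOT

A 7-joint arm with a two-finger parallel gripper is mounted at the origin on a cart in front of the work surface, level with it; the furniture and walls round the work are solid. World frame = base frame: x ahead of the robot, y to its left, z up, the work surface at z = 0. Lengths are in m, angles in rad, forces in N, time in s.
With the tool pointing down it reaches from about 0.35 to 0.9 m from the base axis. Payload 7.2 kg.
Tool frame: the origin (TCP) lies between the finger pads; the fingertips stand 11 mm ahead of it and the grasp point (between the pads) lies 8 mm behind it; z points along the fingers, y is the direction in which the jaws open and shut (so a half turn about z gives the same grasp; the last joint's range is limited). The gripper opens to 85 mm and grips with 20 to 120 N. Pads are 22 mm wide; open, the fingers measure 114 mm over their backs; the gripper's body (76 mm by 85 mm) begins 54 mm behind the grasp point. The pads swing forward as they close: fully open they stand 13 mm farther back than shut.
Start: joints at [-1.401, 0.411, -0.013, 1.596, 0.006, 1.134, -0.082], TCP at [0.147, 0.607, 0.242] pointing down, gripper open.
Joint ranges: [-2.95, 2.95], [-0.29, 1.99], [-1.47, 1.44], [0.14, 2.54], [-1.03, 4.17], [0.13, 1.85], [-2.86, 2.86]. Speed limits (rad/s): [2.39, 2.39, 3.01, 3.01, 3.14, 3.14, 3.14].

INTERFACE

Orientations are given as a unit quaternion [x, y, z, w].
In Python, from station import manip, viewer gives the robot as it stands.
- The arm moves only by the tool jog_arm, never from a script. Its argument "targets" is a list of rows, each a list of 3 entries, a list of its own where there are three numbers: the closure, from 0 (fully open) to 1 (shut), then the shift along the tool's x, y, z in mm, then the turn about the tool's z in rad. A call has 1 to 8 rows; each row is the pose to reach, as a shift and turn from the pose measured when the call began, along the tool's axes at that moment; what a row does not reach only later rows make up. A row lasts 1/10 s, in which the tool goes at most 50 mm and 8.59 degrees, less where a joint would pass 70% of its speed; a pose out of reach is approached as far as the arm can. A call with a gripper value outside its range is refused whole. The fingers move at their own pace and stop on an object; "grip_force" is the grip in N (left out, the last holds). Time passes only in rows, so rows that repeat a pose let the fingers close. It gives the time, the measured TCP pose, the force and the opening at its end, in the units of the state.
- manip.sense(): the state, without advancing time (a new reading comes with each control period).
- viewer.camera(name): name is "side" or "top"; returns a dict with "pixels" (400x640x3 uint8, red, green, blue), "vfov" (degrees; the focal length in pixels is half the picture's height over the tangent of half this angle, whatever the lens; pixels are square), "cx", "cy" (the principal point, pixels), "D" ([k1, k2, p1, p2, k3] as OpenCV has them; the pictures are not rectified), "view" (4x4, takes a point from world to camera coordinates). Camera axes: x right, y down, z forward; pixel columns grow to the right and rows downward; lengths in m; the calibration is good to about 2 mm. A picture is of the moment at which its call begins. There is no depth.
- manip.job_done(): hands the job in, once; it reports no verdict.
The state is a dict: "t": time; "q": joint angles; "qd": joint speeds; "joint_efforts": joint torques, N m; "ee_pos": TCP position; "ee_rot": TCP orientation; "contact_force": force on the tool from outside, world axes, zero at the start; "ft_torque": the same for the moment, N m; "finger_gap": finger opening in m.
Only numpy, scipy, OpenCV 4.12 (cv2) and the standard library are available. Lean on these libraries where they do the work, as an engineer would, in place of code of your own. Each camera call takes 0.05 s, during which the arm holds its last target. There are 200 camera calls.

## Working session

There is one attempt and no reset: what is moved stays moved. The work goes in short steps, Python scripts to look and compute and a tool call to move; the robot and the scene stay as the last step left them, time stands still between calls to the robot, and variables do not carry over. Pictures are saved under pics/ and viewed, about 8 in all and at most 12, crops included, and the job is handed in when it is done.

Besides the shell and the picture viewer there is one more tool, called after "Request:" as name([rows], argument=value, ...), one row to a line, values as JSON. jog_arm: Moves the arm, as the interface text tells. Its arguments: {"type":"object","properties":{"targets":{"type":"array"},"grip_force":{"type":"number"}},"required":["targets"]}

```bash
mkdir -p pics; cat > h.py <<'E'
import numpy as np, cv2
from station import manip, viewer
def cam(n):
    c=viewer.camera(n); h=c["pixels"].shape[0]
    f=h/2/np.tan(np.radians(c["vfov"])/2)
    c["K"]=np.array([[f,0,c["cx"]],[0,f,c["cy"]],[0,0,1]]); c["D"]=np.array(c["D"],float); c["view"]=np.array(c["view"]); return c
def save(c,p): cv2.imwrite(p,cv2.cvtColor(c["pixels"],cv2.COLOR_RGB2BGR))
def ray(c,uv):
    p=cv2.undistortPoints(np.array([[uv]],float),c["K"],c["D"])[0,0]
    R=c["view"][:3,:3];t=c["view"][:3,3]
    return -R.T@t, R.T@np.array([p[0],p[1],1])
def onz(c,uv,z):
    o,d=ray(c,uv); return o+d*(z-o[2])/d[2]
def proj(c,P):
    return cv2.projectPoints(np.array(P,float).reshape(-1,3),cv2.Rodrigues(c["view"][:3,:3])[0],c["view"][:3,3],c["K"],c["D"])[0].reshape(-1,2)
E
python3 - <<'E'
from h import *
for n in("top","side"):
    c=cam(n); save(c,f"pics/{n}0.png"); o,d=ray(c,(320,200)); print(n,o.round(3),(d/np.linalg.norm(d)).round(3))
s=manip.sense(); print({k:np.round(s[k],3) for k in("t","ee_pos","ee_rot","contact_force","finger_gap")})
E
```

```text
top [ 0.339 -0.107  1.159] [ 0.199  0.028 -0.98 ]
side [ 0.159 -0.892  0.534] [ 0.398  0.814 -0.423]
{'t': np.float64(0.1), 'ee_pos': array([0.147, 0.607, 0.242]), 'ee_rot': array([ 0.119,  0.993, -0.001, -0.   ]), 'contact_force': array([ 0.204, -0.575,  0.923]), 'finger_gap': np.float64(0.085)}
```

View pics/top0.png

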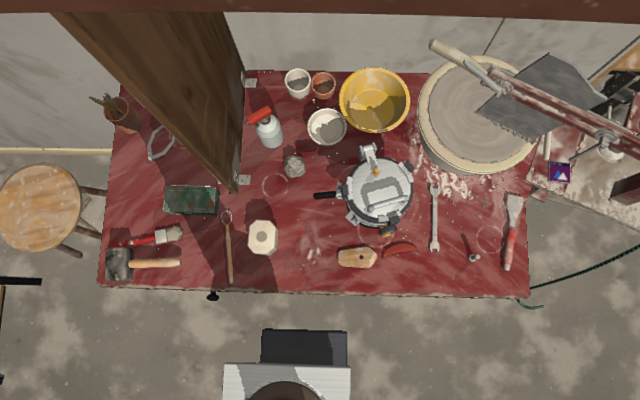

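View pics/side0.png

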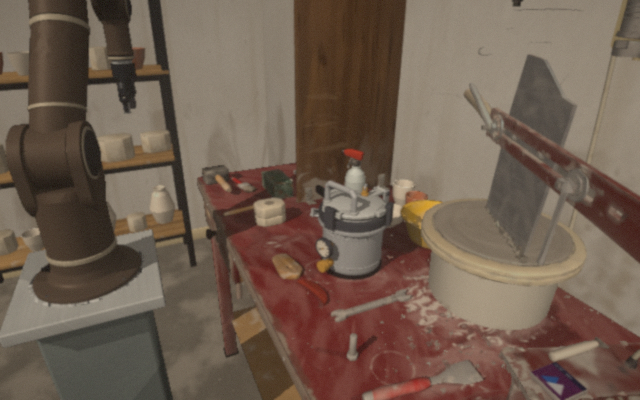

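The top view shows the pot at about (378,192), with the lever grip at (325,195) pointing left and the lid bar near (382,190). A wooden post has its foot near (235,190), and the mould is at (262,238). The side view shows the pot at about (350,235). Next I enlarge the pot in both views.

```bash
python3 - <<'E'
import cv2, numpy as np
a=cv2.imread("pics/top0.png")[135:255,300:440]; b=cv2.imread("pics/side0.png")[165:285,290:420]
a=cv2.resize(a,None,fx=4,fy=4,interpolation=3)[:480,:]; b=cv2.resize(b,None,fx=4,fy=4,interpolation=3)
a=cv2.resize(a,(400,343)); b=cv2.resize(b,(400,369))[:343]
cv2.imwrite("pics/crop.png",np.hstack([a,b]))
from h import *
c=cam("top")
for n,uv,z in[("grip tip",(314,195),.149),("postL",(238,192),0),("mould",(262,238),.057),("lidc",(381,190),.17),("base",(300,385),0),("rib",(357,257),0),("spanner",(435,215),0),("kidney",(400,250),0),("loop",(229,245),0)]: print(n,onz(c,uv,z).round(3))
E
```

```text
grip tip [ 0.555 -0.063  0.149]
postL [0.591 0.147 0.   ]
mould [0.462 0.067 0.057]
lidc [ 0.566 -0.216  0.17 ]
base [ 0.104 -0.037  0.   ]
rib [ 0.426 -0.174  0.   ]
spanner [ 0.541 -0.378  0.   ]
kidney [ 0.447 -0.285  0.   ]
loop [0.448 0.162 0.   ]
```

View pics/crop.png

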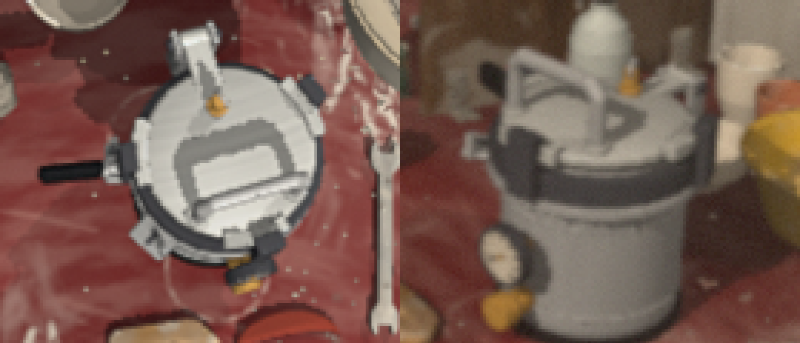

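```bash
cat >> h.py <<'E'
def tri(a,u,b,v):
    o1,d1=ray(a,u);o2,d2=ray(b,v); A=np.stack([d1,-d2],1); s=np.linalg.lstsq(A,o2-o1,rcond=None)[0]
    return (o1+d1*s[0]+o2+d2*s[1])/2
E
python3 - <<'E'
from h import *
T=cam("top");S=cam("side")
L=onz(T,(366.5,209.6),.208);R=onz(T,(406.8,197.3),.208);m=(L+R)/2
print("bar",L,R,m,np.linalg.norm(L-R))
print("tri L",tri(T,(366.5,209.6),S,(326.4,182)),"R",tri(T,(406.8,197.3),S,(355,196)))
h=onz(T,(368.3,149),.165);print("hinge",h)
g1=onz(T,(314,195.6),.149);g2=onz(T,(336,193.8),.149);print("grip",g1,g2,(g1+g2)/2,np.linalg.norm(g1-g2))
yaw=np.arctan2(*(h-m)[1::-1]); y2=np.arctan2(*(L-R)[1::-1])-np.pi/2
g=(g1+g2)/2
print("yaw hinge-bar",yaw,"bar",y2)
# LSQ: pot x,y,yaw from grip centre, bar centre, hinge
loc=np.array([[.128*np.cos(np.radians(75)),.128*np.sin(np.radians(75))],[-.045,0],[.098,0],[-.045,.040],[-.045,-.040]]);W=np.array([g[:2],m[:2],h[:2],L[:2],R[:2]])
A=loc-loc.mean(0);B=W-W.mean(0)
th=np.arctan2((A[:,0]*B[:,1]-A[:,1]*B[:,0]).sum(),(A*B).sum());Rm=np.array([[np.cos(th),-np.sin(th)],[np.sin(th),np.cos(th)]])
t=W.mean(0)-Rm@loc.mean(0);print("pot",t,th,"res mm",((loc@Rm.T+t-W)*1e3).round(1).tolist())
for a in(75,98,121): print(a, t+Rm@[.128*np.cos(np.radians(a)),.128*np.sin(np.radians(a))], np.degrees(th)+a)
print(proj(T,[[*t,.169],[*(t+Rm@[-.045,0]),.208]]))
E
```

```text
bar [ 0.51319599 -0.18084519  0.208     ] [ 0.54263527 -0.26848131  0.208     ] [ 0.52791563 -0.22466325  0.208     ] 0.09244869411266174
tri L [ 0.51718633 -0.18249209  0.20687453] R [ 0.54368976 -0.26922565  0.20445238]
hinge [ 0.66462646 -0.18707995  0.165     ]
grip [ 0.55397975 -0.06346295  0.149     ] [ 0.55949941 -0.11436654  0.149     ] [ 0.55673958 -0.08891475  0.149     ] 0.0512019810045756
yaw hinge-bar 0.26828343642187424 bar 0.32408243225647215
pot [ 0.56948079 -0.21324592] 0.31762328923493666 res mm [[5.6, 3.5], [-1.2, -2.6], [-2.0, 4.4], [1.0, -8.5], [-3.4, 3.2]]
75 [ 0.56233905 -0.08544531] 93.1984739482249
98 [ 0.5129711  -0.09839534] 116.1984739482249
121 [ 0.47258765 -0.1296055 ] 139.19847394822492
[[379.59849511 188.69580142]
 [387.9264564  203.99632843]]
```

```bash
cat >> h.py <<'E'
from scipy.spatial.transform import Rotation as Ro
def goto(pts):
    s=manip.sense();R=Ro.from_quat(s["ee_rot"]).as_matrix();y0=np.degrees(np.arctan2(R[1,1],R[0,1]))
    print("t %.2f"%s["t"],"ee",np.round(s["ee_pos"],4),"yaw_y %.1f"%y0,"F",np.round(s["contact_force"],1),"gap %.4f"%s["finger_gap"],"tz",R[:,2].round(3),"q",np.round(s["q"],2))
    for p in pts:
        d=(R.T@(np.array(p[:3])-s["ee_pos"]))*1e3; t=-np.radians((p[3]-y0+180)%360-180); print(p,"->",d.round(1),"turn %.3f"%t)
E
python3 - <<'E'
from h import *
goto([(.42,.35,.28,50),(.5,.05,.28,20),(.562,-.085,.28,3),(.562,-.085,.14,3)])
E
```

```text
t 0.25 ee [0.1472 0.6072 0.2419] yaw_y 76.4 F [ 0.1 -0.  -0.1] gap 0.0852 tz [-0.    -0.001 -1.   ] q [-1.4   0.41 -0.01  1.6   0.01  1.13 -0.08]
(0.42, 0.35, 0.28, 50) -> [-325.7 -185.7  -37.9] turn 0.460
(0.5, 0.05, 0.28, 20) -> [-474.1 -458.4  -37.7] turn 0.984
(0.562, -0.085, 0.28, 3) -> [-566.2 -575.   -37.7] turn 1.281
(0.562, -0.085, 0.14, 3) -> [-566.2 -574.9  102.3] turn 1.281
```

Request:
jog_arm([
  [0,[-40,-23,-10],0.05],
  [0,[-80,-46,-20],0.11],
  [0,[-120,-70,-30],0.17],
  [0,[-160,-93,-38],0.23],
  [0,[-200,-116,-38],0.29],
  [0,[-240,-139,-38],0.34],
  [0,[-285,-162,-38],0.4],
  [0,[-325,-185,-38],0.46],
], grip_force=30)

```text
t: 1.05
ee_pos: [0.421, 0.3492, 0.2803]
ee_rot: [0.343, 0.939, -0.0, 0.0]
contact_force: [0.3, 0.7, -0.2]
finger_gap: 0.0855
```

```bash
python3 - <<'E'
from h import *
goto([(.5,.05,.28,20),(.562,-.085,.28,3)])
E
```

```text
t 1.05 ee [0.421  0.3492 0.2803] yaw_y 49.9 F [ 0.3  0.7 -0.2] gap 0.0855 tz [ 0. -0. -1.] q [-0.97  0.24  0.23  1.75 -0.06  1.15  0.15]
(0.5, 0.05, 0.28, 20) -> [-253.3 -177.8    0.4] turn 0.521
(0.562, -0.085, 0.28, 3) -> [-387.7 -241.1    0.5] turn 0.818
```

Request:
jog_arm([
  [0,[-37,-25,0],0.07],
  [0,[-73,-51,0],0.15],
  [0,[-110,-76,0],0.23],
  [0,[-146,-102,0],0.3],
  [0,[-183,-127,0],0.38],
  [0,[-220,-152,0],0.45],
  [0,[-253,-178,0],0.52],
  [0,[-295,-200,0],0.62],
])

```text
t: 1.85
ee_pos: [0.5171, 0.0048, 0.2807]
ee_rot: [0.614, 0.789, 0.0, -0.0]
contact_force: [0.7, 0.8, -0.2]
finger_gap: 0.0853
```

```bash
python3 - <<'E'
from h import *
goto([(.560,-.088,.24,4),(.560,-.088,.135,4)])
c=cam("top");save(c,"pics/t1.png")
E
```

```text
t 1.85 ee [0.5171 0.0048 0.2807] yaw_y 14.2 F [ 0.7  0.8 -0.2] gap 0.0853 tz [ 0.001  0.001 -1.   ] q [-0.56  0.2   0.54  1.83 -0.11  1.14  0.27]
(0.56, -0.088, 0.24, 4) -> [-100.5   18.7   40.7] turn 0.178
(0.56, -0.088, 0.135, 4) -> [-100.6   18.7  145.7] turn 0.178
```

Request:
jog_arm([
  [0,[-40,8,10],0.08],
  [0,[-80,15,20],0.16],
  [0,[-100,19,40],0.178],
  [0,[-100,19,70],0.178],
  [0,[-100,19,95],0.178],
  [0,[-100,19,115],0.178],
  [0,[-100,19,115],0.178],
])

```text
t: 2.6
ee_pos: [0.5599, -0.0966, 0.1642]
ee_rot: [0.687, 0.726, -0.002, 0.001]
contact_force: [-0.0, 0.0, 0.9]
finger_gap: 0.0854
```

```bash
python3 - <<'E'
from h import *
goto([(.560,-.088,.133,4)])
c=cam("top");d=cam("side");save(c,"pics/t2.png")
a=cv2.resize(c["pixels"][135:255,270:440],(480,339),interpolation=2);b=cv2.resize(d["pixels"][130:260,260:380],(313,339),interpolation=2)
cv2.imwrite("pics/c2.png",np.hstack([a,b])[:,:,::-1])
E
```

```text
t 2.60 ee [ 0.5599 -0.0966  0.1642] yaw_y 3.2 F [-0.   0.   0.9] gap 0.0854 tz [-0.001 -0.004 -1.   ] q [-0.35  0.44  0.57  1.85 -0.28  0.94  0.41]
(0.56, -0.088, 0.133, 4) -> [ 8.7  0.6 31.2] turn -0.014
```

View pics/c2.png

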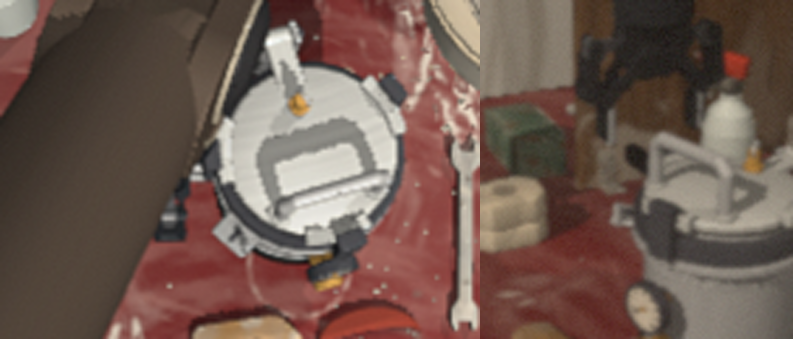

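The fingers straddle the grip: in the side crop they are at about x = 607 and 700, with the lever at (635,155) between them. I lower the tool and close.

Request:
jog_arm([
  [0,[10,0,16],-0.01],
  [0,[12,0,31],-0.01],
  [0.5,[12,0,31],-0.01],
  [1,[12,0,31],-0.01],
  [1,[12,0,31],-0.01],
  [1,[12,0,31],-0.01],
  [1,[12,0,31],-0.01],
], grip_force=30)

```text
t: 3.4
ee_pos: [0.5612, -0.0855, 0.1368]
ee_rot: [0.684, 0.73, -0.0, 0.003]
contact_force: [-0.7, 0.3, 9.9]
finger_gap: 0.0134
```

```bash
python3 - <<'E'
from h import *
goto([])
E
```

```text
t 3.40 ee [ 0.5612 -0.0855  0.1368] yaw_y 3.7 F [-0.7  0.3  9.9] gap 0.0134 tz [ 0.004 -0.004 -1.   ] q [-0.35  0.47  0.55  1.88 -0.31  0.87  0.42]
```

```bash
python3 - <<'E'
from h import *
c=np.array([.5695,-.2132]); a0=93.7
goto([(*(c+.128*np.array([np.cos(np.radians(a0+k)),np.sin(np.radians(a0+k))])),.1368,3.7+k) for k in(3,6,9,12,15,18,21,24)])
E
```

```text
t 3.40 ee [ 0.5612 -0.0855  0.1368] yaw_y 3.7 F [-0.7  0.3  9.9] gap 0.0134 tz [ 0.004 -0.004 -1.   ] q [-0.35  0.47  0.55  1.88 -0.31  0.87  0.42]
(np.float64(0.5545661456512854), np.float64(-0.08607415685907377), 0.1368, 6.7) -> [-0.2 -6.6 -0. ] turn -0.052
(np.float64(0.5479333594156797), np.float64(-0.08702995595662674), 0.1368, 9.7) -> [ -0.7 -13.3  -0. ] turn -0.104
(np.float64(0.5413596858428368), np.float64(-0.08833157837493036), 0.1368, 12.7) -> [ -1.6 -19.9  -0.1] turn -0.156
(np.float64(0.5348631429150894), np.float64(-0.08997545645741072), 0.1368, 15.7) -> [ -2.8 -26.5  -0.1] turn -0.209
(np.float64(0.5284615372050334), np.float64(-0.09195708444850831), 0.1368, 18.7) -> [ -4.3 -33.   -0.1] turn -0.261
(np.float64(0.5221724150689498), np.float64(-0.09427103084364082), 0.1368, 21.7) -> [ -6.2 -39.5  -0.1] turn -0.313
(np.float64(0.5160130145534622), np.float64(-0.09691095327657961), 0.1368, 24.7) -> [ -8.5 -45.8  -0.1] turn -0.366
(np.float64(0.5100002181472487), np.float64(-0.09986961590343477), 0.1368, 27.7) -> [-11.  -52.   -0.1] turn -0.418
```

Request:
jog_arm([
  [1,[0,-7,0],-0.05],
  [1,[-1,-13,0],-0.1],
  [1,[-1.5,-20,0],-0.155],
  [1,[-3,-26.5,0],-0.21],
  [1,[-4.5,-33,0],-0.26],
  [1,[-6,-39.5,0],-0.31],
  [1,[-8.5,-46,0],-0.365],
  [1,[-11,-52,0],-0.42],
])

```text
t: 4.2
ee_pos: [0.5116, -0.1011, 0.1369]
ee_rot: [0.516, 0.857, -0.001, 0.005]
contact_force: [7.7, -4.1, -10.9]
finger_gap: 0.0135
```

```bash
python3 - <<'E'
from h import *
c=np.array([.5695,-.2132]); s=manip.sense(); v=s["ee_pos"][:2]-c; print(np.linalg.norm(v),np.degrees(np.arctan2(v[1],v[0])))
a0=93.7
goto([(*(c+.128*np.array([np.cos(np.radians(a0+k)),np.sin(np.radians(a0+k))])),.1368,3.7+k) for k in(27,30,33,36,39,42,45,48)])
E
```

```text
0.126140945301727 117.31270653920035
t 4.20 ee [ 0.5116 -0.1011  0.1369] yaw_y 27.9 F [  7.7  -4.1 -10.9] gap 0.0135 tz [ 0.008 -0.006 -1.   ] q [-0.27  0.38  0.46  1.99 -0.22  0.82  0.8 ]
(np.float64(0.5041505065073145), np.float64(-0.10313890923560019), 0.1368, 30.7) -> [ 1.7 -7.5  0.1] turn -0.048
(np.float64(0.4984799132866561), np.float64(-0.10670987236729824), 0.1368, 33.7) -> [  1.2 -14.2   0.1] turn -0.101
(np.float64(0.4930039811871333), np.float64(-0.11057271753679948), 0.1368, 36.7) -> [  0.4 -20.9   0.1] turn -0.153
(np.float64(0.4877377193580035), np.float64(-0.11471685695399741), 0.1368, 39.7) -> [ -0.8 -27.5   0. ] turn -0.205
(np.float64(0.482695562256887), np.float64(-0.11913093182080511), 0.1368, 42.7) -> [ -2.4 -34.    0. ] turn -0.258
(np.float64(0.4778913300859219), np.float64(-0.12380284346483121), 0.1368, 45.7) -> [ -4.2 -40.4   0. ] turn -0.310
(np.float64(0.4733381909115506), np.float64(-0.12871978650100008), 0.1368, 48.7) -> [ -6.5 -46.8   0. ] turn -0.362
(np.float64(0.46904862457176544), np.float64(-0.13386828393022204), 0.1368, 51.7) -> [ -9. -53.   0.] turn -0.415
```

Request:
jog_arm([
  [1,[0,-7.5,0],-0.05],
  [1,[0,-14,0],-0.1],
  [1,[-0.5,-21,0],-0.155],
  [1,[-1.5,-27.5,0],-0.205],
  [1,[-3,-34,0],-0.26],
  [1,[-5,-40.5,0],-0.31],
  [1,[-7.5,-47,0],-0.36],
  [1,[-9,-51,0],-0.395],
])

```text
t: 5.0
ee_pos: [0.4778, -0.1285, 0.1374]
ee_rot: [0.335, 0.942, 0.002, 0.01]
contact_force: [33.7, 23.1, -30.8]
finger_gap: 0.0134
```

```bash
python3 - <<'E'
from h import *
c=np.array([.5695,-.2132]); s=manip.sense(); v=s["ee_pos"][:2]-c; print(np.linalg.norm(v),np.degrees(np.arctan2(v[1],v[0])))
a0=93.7
goto([(*(c+.128*np.array([np.cos(np.radians(a0+k)),np.sin(np.radians(a0+k))])),.1368,3.7+k) for k in(48,50)])
E
```

```text
0.12481762678659993 137.26897868205248
t 5.00 ee [ 0.4778 -0.1285  0.1374] yaw_y 50.8 F [ 33.7  23.1 -30.8] gap 0.0134 tz [ 0.021 -0.003 -1.   ] q [-0.15  0.32  0.38  2.06 -0.17  0.78  1.22]
(np.float64(0.46904862457176544), np.float64(-0.13386828393022204), 0.1368, 51.7) -> [ 3.4 -9.7  0.5] turn -0.016
(np.float64(0.46634117987219), np.float64(-0.1374223131136999), 0.1368, 53.7) -> [  3.3 -14.2   0.4] turn -0.051
```

Request:
jog_arm([
  [1,[0,0,0],0],
  [1,[0,0,0],0],
  [1,[0,0,0],0],
  [0,[0,-1,0],0],
  [0,[0,-1,0],0],
  [0,[0,-1,0],0],
  [0,[0,-1,-20],0],
  [0,[0,-1,-50],0],
])

```text
t: 5.8
ee_pos: [0.4749, -0.1292, 0.1868]
ee_rot: [0.335, 0.942, 0.002, 0.008]
contact_force: [0.2, 1.3, 0.6]
finger_gap: 0.0839
```

Request:
jog_arm([
  [0,[20,0,-40],0],
  [0,[55,0,-80],0],
  [0,[95,0,-90],0],
  [0,[135,0,-90],0],
])

```text
t: 6.2
ee_pos: [0.3687, -0.0433, 0.2769]
ee_rot: [0.336, 0.942, 0.002, 0.011]
contact_force: [-0.1, 1.2, 0.1]
finger_gap: 0.0851
```

```bash
python3 - <<'E'
from h import *
goto([])
c=cam("top");d=cam("side");save(c,"pics/t3.png");save(d,"pics/s3.png")
a=cv2.resize(c["pixels"][135:265,300:440],(414,384),interpolation=2);b=cv2.resize(d["pixels"][165:285,290:415],(400,384),interpolation=2)[:,:380]
cv2.imwrite("pics/c3.png",np.hstack([a,b])[:,:,::-1])
E
```

```text
t 6.20 ee [ 0.3687 -0.0433  0.2769] yaw_y 50.8 F [-0.1  1.2  0.1] gap 0.0851 tz [ 0.022 -0.003 -1.   ] q [-0.35 -0.11  0.31  2.13  0.04  1.1   0.82]
```

View pics/c3.png

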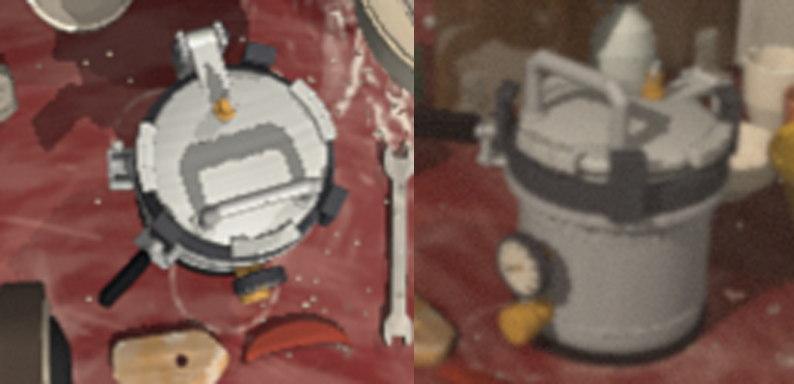

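The lever is now over the one-bar plate and the hooks have cleared the ears. The bar runs from (368,208) to (409,198) in the top view. Next is the bar.

```bash
python3 - <<'E'
from h import *
c=cam("top")
for u in((367.6,207.7),(408.9,197.6),(388,203.2)): print(onz(c,u,.208))
goto([(.46,-.15,.285,35),(.527,-.226,.285,17.5),(.527,-.226,.200,17.5)])
E
```

```text
[ 0.51744623 -0.18319107  0.208     ]
[ 0.54208109 -0.2730621   0.208     ]
[ 0.52850031 -0.22745891  0.208     ]
t 6.35 ee [ 0.3676 -0.0428  0.2754] yaw_y 51.0 F [ 1.1 -0.5  0.5] gap 0.0854 tz [ 0.019 -0.002 -1.   ] q [-0.35 -0.11  0.3   2.13  0.04  1.1   0.83]
(0.46, -0.15, 0.285, 35) -> [-139.4  -25.    -7.7] turn 0.279
(0.527, -0.226, 0.285, 17.5) -> [-239.3  -41.8   -6.3] turn 0.584
(0.527, -0.226, 0.2, 17.5) -> [-238.   -42.7   78.7] turn 0.584
```

Request:
jog_arm([
  [0,[-40,-7,-10],0.1],
  [0,[-80,-14,-10],0.2],
  [0,[-120,-21,-10],0.3],
  [0,[-160,-28,-10],0.4],
  [0,[-200,-35,-8],0.5],
  [0,[-239,-42,-6],0.58],
  [0,[-239,-42,10],0.58],
  [0,[-239,-42,30],0.58],
])

```text
t: 7.15
ee_pos: [0.5283, -0.2289, 0.248]
ee_rot: [0.591, 0.807, 0.004, 0.009]
contact_force: [-0.2, 0.2, -1.1]
finger_gap: 0.0854
```

```bash
python3 - <<'E'
from h import *
goto([(.528,-.226,.200,17.5)])
d=cam("side");save(d,"pics/s4.png")
cv2.imwrite("pics/c4.png",cv2.resize(d["pixels"][110:260,270:430],(640,600),interpolation=2)[:,:,::-1])
E
```

```text
t 7.15 ee [ 0.5283 -0.2289  0.248 ] yaw_y 17.6 F [-0.2  0.2 -1.1] gap 0.0854 tz [ 0.019 -0.005 -1.   ] q [-0.09  0.33  0.54  1.76 -0.2   1.08  0.82]
(0.528, -0.226, 0.2, 17.5) -> [ 3.4 -0.2 48. ] turn 0.001
```

View pics/c4.png

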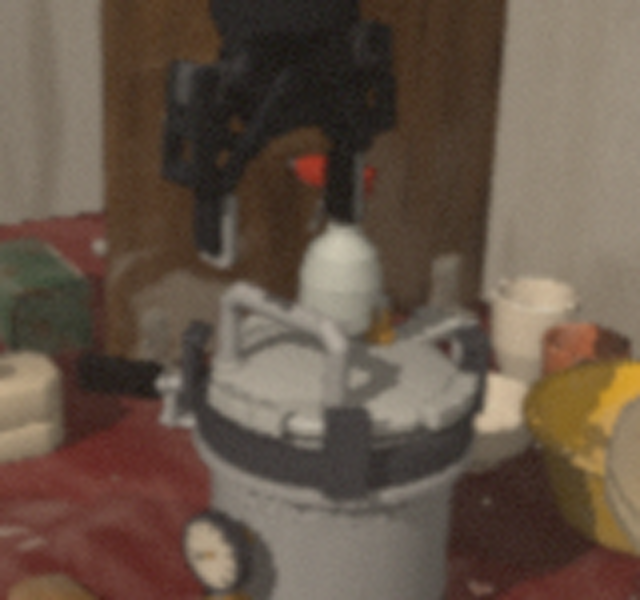

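The fingers straddle the bar, with their midpoint above the bar centre at about (285,310) in the crop. I descend and grip.

Request:
jog_arm([
  [0,[2,0,20],0],
  [0,[3,0,38],0],
  [0,[3,0,47],0],
  [0.6,[3,0,47],0],
  [1,[3,0,47],0],
  [1,[3,0,47],0],
  [1,[3,0,47],0],
  [1,[3,0,47],0],
], grip_force=70)

```text
t: 8.0
ee_pos: [0.5302, -0.2236, 0.1987]
ee_rot: [0.59, 0.807, 0.005, 0.01]
contact_force: [27.9, 3.7, -15.3]
finger_gap: 0.0124
```

```bash
python3 - <<'E'
from h import *
goto([])
E
```

```text
t 8.00 ee [ 0.5302 -0.2236  0.1987] yaw_y 17.7 F [ 27.9   3.7 -15.3] gap 0.0124 tz [ 0.022 -0.003 -1.   ] q [-0.08  0.38  0.52  1.82 -0.23  0.98  0.84]
```

Request:
jog_arm([
  [1,[0,0,0],0],
  [1,[0,0.5,-1],0],
  [1,[0,1,-2.5],0],
  [1,[0,1.5,-4],0],
  [1,[0,2,-5.5],0],
  [1,[0,2.5,-7],0],
  [1,[0,3,-8],0],
  [1,[0,3,-8],0],
])

```text
t: 8.8
ee_pos: [0.5329, -0.2227, 0.2058]
ee_rot: [0.59, 0.807, 0.005, 0.01]
contact_force: [5.4, -1.5, -9.4]
finger_gap: 0.0109
```

```bash
python3 - <<'E'
from h import *
goto([])
E
```

```text
t 8.80 ee [ 0.5329 -0.2227  0.2058] yaw_y 17.7 F [ 5.4 -1.5 -9.4] gap 0.0109 tz [ 0.021 -0.003 -1.   ] q [-0.08  0.38  0.52  1.8  -0.23  1.    0.84]
```

```bash
python3 - <<'E'
from h import *
d=cam("side");save(d,"pics/s5.png")
cv2.imwrite("pics/c5.png",cv2.resize(d["pixels"][150:240,305:405],(660,594),interpolation=2)[:,:,::-1])
E
```

```text
(no output)
```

View pics/c5.png

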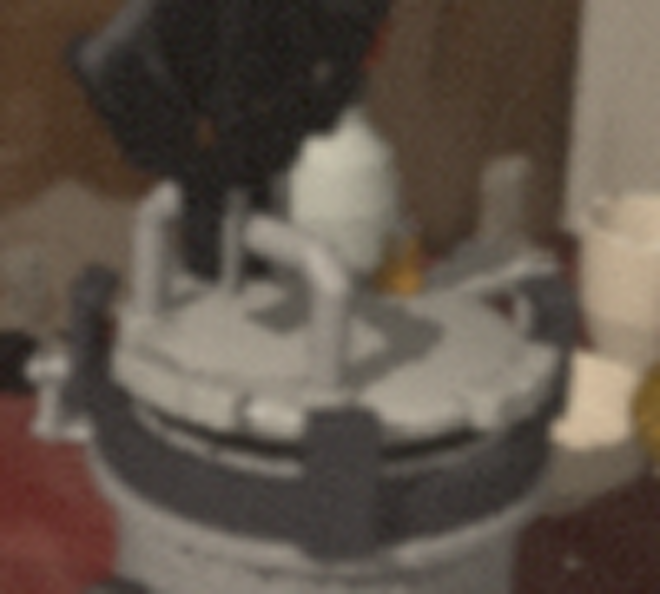

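The lid is off the gasket: a dark gap shows under its front edge at about (390,445), and the fingers are well around the bar. I keep lifting slowly.

Request:
jog_arm([
  [1,[0,0.5,-1.5],0],
  [1,[0,1,-3],0],
  [1,[0,1.5,-4.5],0],
  [1,[0,2.5,-6],0],
  [1,[0,3,-7.5],0],
  [1,[0,3.5,-8],0],
  [1,[0,3.5,-8],0],
])

```text
t: 9.55
ee_pos: [0.5362, -0.2216, 0.2142]
ee_rot: [0.59, 0.808, 0.005, 0.01]
contact_force: [3.3, -1.3, -5.5]
finger_gap: 0.0105
```

```bash
python3 - <<'E'
from h import *
goto([])
E
```

```text
t 9.55 ee [ 0.5362 -0.2216  0.2142] yaw_y 17.7 F [ 3.3 -1.3 -5.5] gap 0.0105 tz [ 0.022 -0.003 -1.   ] q [-0.09  0.37  0.52  1.79 -0.22  1.02  0.83]
```

Request:
jog_arm([
  [1,[0,0.5,-1.5],0],
  [1,[0,1.2,-3],0],
  [1,[0,2,-4.5],0],
  [1,[0,2.5,-5.5],0],
  [1,[0,2.5,-5.5],0],
  [1,[0,2.5,-5.5],0],
  [1,[0,2.5,-5.5],0],
])

```text
t: 10.25
ee_pos: [0.5387, -0.2208, 0.2195]
ee_rot: [0.59, 0.808, 0.005, 0.01]
contact_force: [5.5, -0.6, -7.7]
finger_gap: 0.0103
```

```bash
python3 - <<'E'
from h import *
goto([])
d=cam("side");save(d,"pics/s6.png")
a=cv2.imread("pics/s3.png")[165:245,305:405];b=d["pixels"][165:245,305:405,::-1]
cv2.imwrite("pics/c6.png",np.hstack([cv2.resize(x,(400,320),interpolation=2) for x in(a,b)]))
# predicted positions of bar left end post top and lid front edge for lid angles
c=np.array([.5695,-.2132]);th=.31;R=np.array([[np.cos(th),-np.sin(th)],[np.sin(th),np.cos(th)]])
for q in(0,.09,.12,.15,.18,.21):
    out=[]
    for P in((-.045,-.040,.208),(-.074,0,.158)):
        X=P[0]-.098;Z=P[2]-.158; X,Z=X*np.cos(q)+Z*np.sin(q),-X*np.sin(q)+Z*np.cos(q)
        out.append([*(c+R@[X+.098,P[1]]),Z+.158])
    print(q,((proj(d,out)-[305,165])*4+[400,0]).round(1).tolist())
E
```

```text
t 10.25 ee [ 0.5387 -0.2208  0.2195] yaw_y 17.7 F [ 5.5 -0.6 -7.7] gap 0.0103 tz [ 0.022 -0.004 -1.   ] q [-0.09  0.37  0.52  1.78 -0.22  1.03  0.82]
0 [[587.5, 116.4], [491.1, 194.2]]
0.09 [[595.2, 91.2], [492.6, 167.8]]
0.12 [[598.1, 82.9], [493.5, 158.7]]
0.15 [[601.1, 74.6], [494.6, 149.6]]
0.18 [[604.3, 66.3], [495.9, 140.4]]
0.21 [[607.7, 58.1], [497.5, 131.1]]
```

View pics/c6.png

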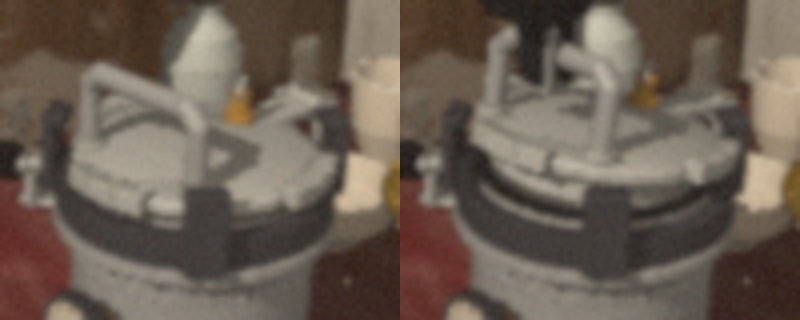

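The side view (after on the right, shut on the left) shows the bar's right corner up from (200,113) to (608,78). That is about 35 px, so the lid is near 0.13 rad. I raise it a little more, hold, and check by template match that it is steady.

Request:
jog_arm([
  [1,[0,0.5,-1],0],
  [1,[0,1,-2],0],
  [1,[0,1,-2],0],
  [1,[0,1,-2],0],
  [1,[0,1,-2],0],
  [1,[0,1,-2],0],
  [1,[0,1,-2],0],
  [1,[0,1,-2],0],
])

```text
t: 11.1
ee_pos: [0.5395, -0.2206, 0.2212]
ee_rot: [0.59, 0.808, 0.005, 0.01]
contact_force: [4.7, -1.8, -8.7]
finger_gap: 0.0103
```

```bash
python3 - <<'E'
from h import *
goto([])
a=cv2.imread("pics/s3.png")
def m(tag,x0,y0,x1,y1,im):
    r=cv2.matchTemplate(cv2.resize(im,None,fx=4,fy=4,interpolation=2),cv2.resize(a[y0:y1,x0:x1],None,fx=4,fy=4,interpolation=2),cv2.TM_CCOEFF_NORMED)
    r2=r[(y0-20)*4:(y0+8)*4,(x0-8)*4:(x0+12)*4]; _,v,_,p=cv2.minMaxLoc(r2); print(tag,"shift x4 px",p[0]-32,p[1]-80,"score %.2f"%v)
for k in range(4):
    d=cam("side")["pixels"][:,:,::-1].copy()
    m("corner",346,188,362,210,d); m("earL",338,210,350,219,d); m("lever",300,205,318,218,d) if k==3 else 0
t=cam("top"); save(t,"pics/t7.png"); goto([])
E
```

```text
t 11.10 ee [ 0.5395 -0.2206  0.2212] yaw_y 17.7 F [ 4.7 -1.8 -8.7] gap 0.0103 tz [ 0.022 -0.004 -1.   ] q [-0.09  0.37  0.53  1.77 -0.22  1.03  0.82]
corner shift x4 px 15 -35 score 0.64
earL shift x4 px 3 -42 score 0.86
corner shift x4 px 15 -35 score 0.64
earL shift x4 px 3 -42 score 0.87
corner shift x4 px 15 -35 score 0.64
earL shift x4 px 3 -42 score 0.86
corner shift x4 px 15 -34 score 0.64
earL shift x4 px 3 -42 score 0.87
lever shift x4 px 0 0 score 1.00
t 11.35 ee [ 0.5395 -0.2206  0.2212] yaw_y 17.7 F [ 5.  -2.  -9.6] gap 0.0105 tz [ 0.022 -0.004 -1.   ] q [-0.09  0.37  0.53  1.77 -0.22  1.03  0.82]
```

```bash
python3 - <<'E'
from h import *
print(manip.job_done()); goto([])
E
```

```text
the job is handed in; nothing more can be done
None
the job is handed in; nothing more can be done
```

The job is handed in at about 11.4 s on the robot's clock. The lock ring is at its open mark, and the lid is held by its bar, about 22–24 mm open at the front. No verdict was reported.

- **Lock ring:** I gripped the lever and swung it about 47° (0.82 rad) until it pushed back with roughly 40 N at the stop. The pictures then showed it over the one-bar plate with the hooks clear of the ears. It had not moved by the last check.
- **Lid:** I took the bar at 70 N, eased the lid off the gasket in 1–1.5 mm steps and lifted it slowly.
- **Opening:** My last checks put the lid at about 0.13–0.14 rad. The front-ear match gave about 0.14. The bar-corner match was weaker (score 0.64) and gave about 0.13. The tool's own rise implied about 0.16, so the bar probably slipped 2–3 mm in the pads.
- **Stillness:** The lid did not move over four successive pictures.
- **Tools:** I steered clear of the tools and the mould and saw no sign of contact. I did not measure their positions again at the end.

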